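# Brush out the beaker and hold the brush in the suction slot

### The job

Take the flat brush out of its caddy and brush out the measuring beaker: bristles first, down to the bottom, up to near the rim, down to the bottom and up again. Then push the brush, bristles down, through the narrow slot in the top of the suction unit until all its bristles are inside, and finish holding it there upright and still, clear of the unit's bottom. Do not tip the beaker, and leave the paddle and everything else where it is.

Things in the scene. Friction and masses are not known exactly. Their poses are not given: they have to be found in the camera images.
- brush_grip (a point): Flat pastry brush, 215 mm long, 90 g, loose, standing bristles down, handle up, in a pocket of the caddy. This point is where to grip it: on its long axis in the wooden handle, 175 mm above the bristle tip, 40 mm below the handle's top. Own axes: z from bristles to handle, x through its thickness, y across its width. Handle: 15 mm thick (x), 24 mm wide (y), from 75 to 215 mm above the tip.
- brush_tip (a point): Middle of the bristle end of the brush, 175 mm below brush_grip along the brush; same axes. About 10 mm above the table at the start. The head is rigid: bristles up to 50 mm above the tip, then a metal ferrule up to 75 mm, 12 mm thick (x) and 36 mm wide (y) throughout; only the last 12 mm taper, to 6 x 28 mm at the tip.
- paddle_mid (a point): Middle of a short wooden paddle, 122 mm long, its top about 132 mm above the table, round 14 mm handle up, flat blade 11 x 35 mm down, standing loose in the other pocket, 90 mm from the brush along the caddy's long side. To be left there.
- caddy: White plastic block, fixed, 70 x 160 x 70 mm high, the long side along its y axis. Origin: middle of its underside. Two pockets open at the top, centred at y = -45 and +45 mm, each 16 x 40 mm, 60 mm deep: pull the brush straight up out of it. Its place, yaw and which pocket holds the brush vary; it and the suction unit may trade sides.
- beaker_floor (a point): Centre of the inner bottom of a loose white plastic measuring beaker, open at the top, 300 g; z up. The rim is 106 mm above this point (110 mm above the table), inner radius 38 mm at the bottom and 41 mm at the rim, wall 3 mm. A thin handle stands out on its y side.
- slot (a point): Centre of the slot in the top plate of the suction unit, level with the plate's top, 120 mm above the table; z up. The slot is 14 mm along its x axis and 38 mm along its y axis (in all 2 mm more than the brush head), through a 10 mm plate; below it is hollow, the inner bottom 115 mm below this point. The brush handle is narrower than the slot: let go, the brush drops to the bottom.
- suction: The suction unit, fixed: a grey box with a metal top plate, 150 (x) x 130 (y) x 120 mm high, with a round black motor 85 mm high on its +x side, reaching 145 mm from the middle. Origin: middle of its underside, straight below the slot's centre; same axes as the slot.
- ramekin: Small white ceramic dish of nuts, 70 mm across, 45 mm high, loose, beyond the beaker; origin under its centre. To be left alone.
There are look-alikes about, which are no part of the job. What is shaped like the part that bears brush_grip but blue or pink is not meant.

How it is judged (in metres and radians):
On the way, in this order (a step that is already met when the one before it is completed fails the run):
1. bristles down to the bottom of the beaker (tip within 14 mm of its inner bottom) (horizontal distance between brush_tip and beaker_floor below 0.04 m and z of brush_tip in the frame of beaker_floor below 0.014 m), for 0.05 s.
2. bristles up to near the rim (tip 50 to 115 mm above the inner bottom) (horizontal distance between brush_tip and beaker_floor below 0.045 m and z of brush_tip in the frame of beaker_floor between 0.05 and 0.115 m), for 0.05 s.
3. down to the bottom again (all of step 1), for 0.05 s.
4. up again (tip at least 50 mm above the inner bottom) (z of brush_tip in the frame of beaker_floor above 0.05 m), for 0.05 s.
At the end, for the whole second after the job is handed in: The brush is still held by the fingers (more than 1 N), upright within 7 degrees and still (under 20 mm/s), its head through the slot: tip 48 to 108 mm below the top plate (so at least 7 mm clear of the unit's bottom) and within 10 mm of the slot's centre seen from above; the beaker stands upright (horizontal distance between brush_tip and slot below 0.01 m and z of brush_tip in the frame of slot between -0.108 and -0.048 m and angle between brush_tip's own z axis and vertical below 0.12 rad and contact force between the fingers and brush above 1 N and linear speed of brush below 0.02 m/s and angle between beaker_floor's own z axis and vertical below 0.1 rad); the arm keeps its last pose, push and grip.
It fails at once if the beaker is tipped by more than 20 degrees (angle between beaker_floor's own z axis and vertical above 0.35 rad).
It fails at once if the paddle or the ramekin is moved by more than 30 mm (distance of any of paddle_mid, ramekin from where it was at the start of the episode above 0.03 m).
It also fails if it takes over 59 s, if anything falls off the work surface, if the arm or the gripper's body presses on something with over 40 N, if the wrist force passes 120 N, or if a joint passes its speed limit or range.

### The arm

A 6-joint arm with a two-finger parallel gripper is mounted at the origin on the work surface. World frame = base frame: x ahead of the robot, y to its left, z up, the work surface at z = 0. Lengths are in mm, angles in rad, forces in N, time in s.
With the tool pointing down it reaches from about 250 to 800 mm from the base axis. Payload 8.5 kg.
Tool frame: the origin (TCP) lies at the very end of the fingers, on their centre line; the grasp point (between the pads) lies 19 mm behind it; z points along the fingers, x is the direction in which the jaws open and shut, and the axes are right-handed (so a half turn about z gives the same grasp; the last joint's range is limited). The gripper opens to 85 mm and grips with 20 to 120 N. Pads are 22 mm wide; open, the fingers measure 114 mm over their backs; the gripper's body (76 mm by 85 mm) begins 54 mm behind the grasp point. The pads swing forward as they close: fully open they stand 13 mm farther back than shut.
Start: joints at [-1.329, 0.238, -0.013, 1.319, 0, 1.571], TCP at [125.699, -509.685, 231.276] pointing down, gripper open.
Joint ranges: [-2.66, 2.66], [-1.03, 1.9], [-1.14, 1.46], [-1.82, 2.27], [-1.45, 1.34], [-3.14, 3.14]. Speed limits (rad/s): [2.22, 2.22, 2.79, 3.14, 3.14, 3.14].

### API

Orientations are given as a unit quaternion [w, x, y, z].
In Python, from station import arm, viewer gives the robot as it stands.
- The arm moves only by the shell command python3 -m crank 'ROWS' [FORCE]. ROWS is JSON, a list of rows, each an object of numbers: "dx", "dy", "dz": the shift along the tool's x, y, z in mm; "wx", "wy", "wz": the turn, a rotation vector about the tool's x, y, z in degrees; "claw": the closure, from 0 (fully open) to 1 (shut). A call has 1 to 8 rows; each row is the pose to reach, as a shift and turn from the pose commanded when the call began, along the tool's axes at that moment; what a row does not reach only later rows make up. A row lasts 1/12 s, in which the tool goes at most 41.7 mm and 7.16 degrees, less where a joint would pass 70% of its speed; a pose out of reach is approached as far as the arm can. A call with a gripper value outside its range is refused whole. The fingers move at their own pace and stop on an object; FORCE is the grip in N (left out, the last holds). Time passes only in rows, so rows that repeat a pose let the fingers close. It gives the time, the measured TCP pose, the force and the opening at its end, in the units of the state.
- arm.get_state(): the state, without advancing time (a new reading comes with each control period).
- viewer.read_camera(name): name is "side" or "top"; returns a dict with "image" (384x512x3 uint8, blue, green, red), "K" (3x3 intrinsics, pixels), "dist" ([k1, k2, p1, p2, k3] as OpenCV has them; the pictures are not rectified), "cam_to_world" (4x4, takes a point from camera to world coordinates). Camera axes: x right, y down, z forward; pixel columns grow to the right and rows downward; lengths in mm; the calibration is good to about 2 mm. A picture is of the moment at which its call begins. There is no depth.
- arm.job_done(): hands the job in, once; it reports no verdict.
Trained networks look in a picture, given as the dict that the camera call returned (one of the last four; its "shot" number tells which), for a name from the list of things; names that differ only in an ending like _2 or _b are one class to them, and where a whole thing is asked for, a point or a joint stands for the part that bears it (a point fixed in the world has none). Each returns a list of dicts, best first, with "score" (0 to 1); they miss things now and then, are a little off and sometimes report something else, mostly with a low value. They report only what shows in the picture. A call takes as long as a camera call. They do not tell look-alikes from the thing itself.
- viewer.spot_in(name, picture): "extent" ([left, top, width, height] in pixels, round what is visible of it).
- viewer.landmark_of(name, picture): "point" ([column, row] in pixels: a listed point, or the origin of a listed thing).
The state is a dict: "time_s": time; "joint_pos": joint angles; "joint_vel": joint speeds; "joint_torque": joint torques, N m; "eef_pos": TCP position; "tool_rot": TCP orientation; "ft_force": force on the tool from outside, world axes, zero at the start; "torque": the same for the moment, N m; "width": finger opening in mm.
Only numpy, scipy, OpenCV 4.12 (cv2) and the standard library are available. Lean on these libraries where they do the work, as an engineer would, in place of code of your own. Each camera call takes 0.05 s, during which the arm holds its last target.

## Working session

There is one attempt and no reset: what is moved stays moved. The work goes in short steps, Python scripts to look and compute and a shell command to move; the robot and the scene stay as the last step left them, time stands still between calls to the robot, and variables do not carry over. Pictures are saved under pics/ and viewed, and the job is handed in when it is done.

```bash
ls; mkdir -p pics; cat > h.py <<'E'
import numpy as np, cv2
from station import arm, viewer
E
python3 - <<'E'
from h import *
import pickle
print(arm.get_state())
for n in ["top","side"]:
    p=viewer.read_camera(n); cv2.imwrite(f"pics/{n}0.png",p["image"]); 
    print(n,p["K"],p["dist"],p["cam_to_world"],p.get("shot"))
    for t in ["brush_grip","brush_tip","paddle_mid","caddy","beaker_floor","slot","suction","ramekin"]:
        print(t,[(np.round(d["point"],1).tolist(),round(d["score"],2)) for d in viewer.landmark_of(t,p)][:4],[(np.round(d["extent"]).tolist(),round(d["score"],2)) for d in viewer.spot_in(t,p)][:4])
    pickle.dump(p,open(f"{n}0.pkl","wb"))
E
```

```text
pics
{'time_s': 0.0, 'joint_pos': array([-1.32901738e+00,  2.38794603e-01, -1.42611456e-02,  1.31924734e+00,
       -8.05120663e-06,  1.57075733e+00]), 'joint_vel': array([-0.00058124,  0.00023322, -0.00185909,  0.00296718,  0.00050116,
        0.0017804 ]), 'joint_torque': array([ 3.70676222e-03, -5.38785088e+01,  3.46437621e+01,  1.83524669e-02,
        1.17796285e-04,  1.00965755e-05]), 'eef_pos': array([ 125.59307759, -509.30286992,  230.66772456]), 'tool_rot': array([-4.61430584e-04,  7.87231662e-01, -6.16656909e-01, -5.95548316e-04]), 'ft_force': array([-0.85305883,  0.32150853, -0.13907968]), 'torque': array([-0.01925847, -0.0205838 , -0.02787084]), 'width': 85.31057158658581}
top [[386.3541182    0.         249.63597628]
 [  0.         386.3541182  194.04135979]
 [  0.           0.           1.        ]] [-0.10288732  0.          0.          0.          0.        ] [[ 2.09277816e-02 -9.94356028e-01  1.04010181e-01  4.71125326e+02]
 [-9.99648351e-01 -1.91169122e-02  1.83770994e-02 -2.06893112e+01]
 [-1.62850261e-02 -1.04358198e-01 -9.94406438e-01  1.13613225e+03]
 [ 0.00000000
[... 1743 characters left out ...]
4), ([225.1, 302.0], 0.83), ([138.0, 267.5], 0.68)] [([92.0, 227.0, 32.0, 70.0], 0.95), ([214.0, 230.0, 25.0, 71.0], 0.87), ([114.0, 203.0, 21.0, 41.0], 0.74), ([195.0, 274.0, 19.0, 72.0], 0.64)]
paddle_mid [([181.1, 260.2], 0.76), ([141.8, 250.4], 0.26)] [([174.0, 241.0, 16.0, 26.0], 0.53)]
caddy [([170.4, 292.5], 0.75)] [([130.0, 248.0, 80.0, 80.0], 0.81)]
beaker_floor [([267.6, 213.6], 0.74)] [([250.0, 174.0, 37.0, 56.0], 0.9), ([130.0, 237.0, 29.0, 61.0], 0.43)]
slot [([254.7, 129.0], 0.58), ([168.4, 292.8], 0.51)] [([220.0, 112.0, 75.0, 69.0], 0.71)]
suction [([253.4, 162.3], 0.79)] [([219.0, 112.0, 75.0, 73.0], 0.7)]
ramekin [([305.7, 254.4], 0.69)] [([291.0, 233.0, 29.0, 29.0], 0.91)]
```

```bash
python3 - <<'E'
from h import *
t=cv2.imread("pics/top0.png"); s=cv2.imread("pics/side0.png")
cv2.imwrite("pics/topc.png",cv2.resize(t[120:310,110:420],None,fx=2.55,fy=2.55,interpolation=cv2.INTER_CUBIC))
cv2.imwrite("pics/sidec.png",cv2.resize(s[90:360,60:340],None,fx=2.2,fy=2.2,interpolation=cv2.INTER_CUBIC))
E
```

```text
(no output)
```

View pics/topc.png

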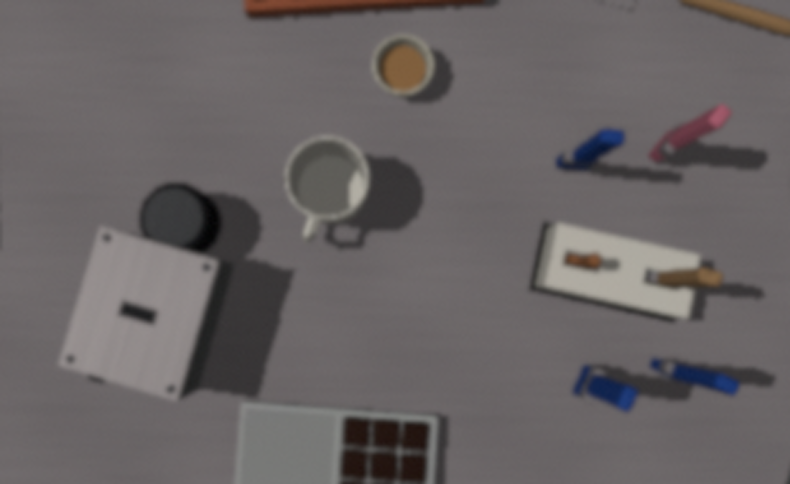

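View pics/sidec.png

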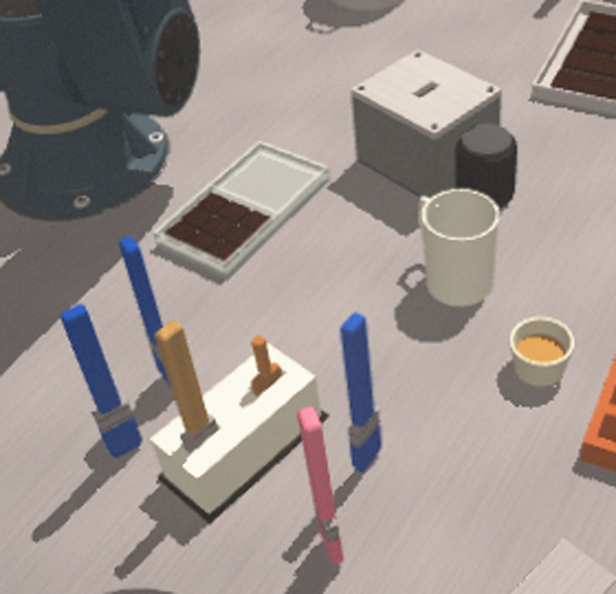

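```bash
cat > h.py <<'E'
import numpy as np, cv2, pickle
from station import arm, viewer
def proj(p,X):
    X=np.atleast_2d(np.asarray(X,float)); T=np.linalg.inv(p["cam_to_world"])
    r,_=cv2.Rodrigues(T[:3,:3]); return cv2.projectPoints(X,r,T[:3,3],p["K"],np.array(p["dist"]))[0].reshape(-1,2)
def ray(p,uv):
    n=cv2.undistortPoints(np.array([[uv]],float),p["K"],np.array(p["dist"]))[0,0]
    T=p["cam_to_world"]; return T[:3,3],T[:3,:3]@np.array([n[0],n[1],1])
def onz(p,uv,z):
    o,d=ray(p,uv); return o+d*(z-o[2])/d[2]
def tri(ps,uvs):
    A=np.zeros((3,3));b=np.zeros(3)
    for p,uv in zip(ps,uvs):
        o,d=ray(p,uv); d=d/np.linalg.norm(d); M=np.eye(3)-np.outer(d,d); A+=M;b+=M@o
    return np.linalg.solve(A,b)
E
python3 - <<'E'
from h import *
T=pickle.load(open("top0.pkl","rb"));S=pickle.load(open("side0.pkl","rb"))
pp=lambda *a:print(a[0],*[np.round(x,1) for x in a[1:]])
pp("slot",onz(T,(165.5,242),120),onz(S,(254.7,129),120),)
pp("floor",onz(T,(236.2,194.4),4),onz(S,(267.6,213.6),4))
pp("caddy",onz(T,(348.4,227.6),0),onz(S,(170.4,292.5),0))
pp("grip",onz(T,(383.6,227.2),185),onz(S,(140.1,253.5),185))
pp("ram",onz(T,(267.5,146.2),0),onz(S,(305.7,254.4),0))
pp("paddle",onz(T,(340.3,223.6),71),onz(S,(181.1,260.2),71))
for n,p,z in (("T",T,120),("S",S,120)):
    im=p["image"]
    c=proj(p,onz(T,(165.5,242),120))[0]
    x,y=np.round(c).astype(int)
    r=40
    cv2.imwrite(f"pics/slot{n}.png",cv2.resize(im[y-r:y+r,x-r:x+r],None,fx=7,fy=7,interpolation=cv2.INTER_NEAREST)); print(n,"slot crop origin",x-r,y-r)
    c=proj(p,onz(T,(348.4,227.6),0)+[0,0,70])[0]
    x,y=np.round(c).astype(int);r=42
    cv2.imwrite(f"pics/cad{n}.png",cv2.resize(im[y-r:y+r,x-r:x+r],None,fx=7,fy=7,interpolation=cv2.INTER_NEAREST)); print(n,"cad crop origin",x-r,y-r)
E
```

```text
slot [446.  217.3 120. ] [451.1 225.  120. ]
floor [587.7  39.8   4. ] [586.6  36.7   4. ]
caddy [ 496.3 -292.2    0. ] [ 501.1 -289.8    0. ]
grip [ 494.6 -336.1  185. ] [ 495.7 -336.8  185. ]
ram [735.2 -50.3   0. ] [731.3 -44.5   0. ]
paddle [ 505.4 -252.7   71. ] [ 510.3 -242.7   71. ]
T slot crop origin 126 202
T cad crop origin 312 185
S slot crop origin 212 90
S cad crop origin 121 232
```

View pics/slotT.png

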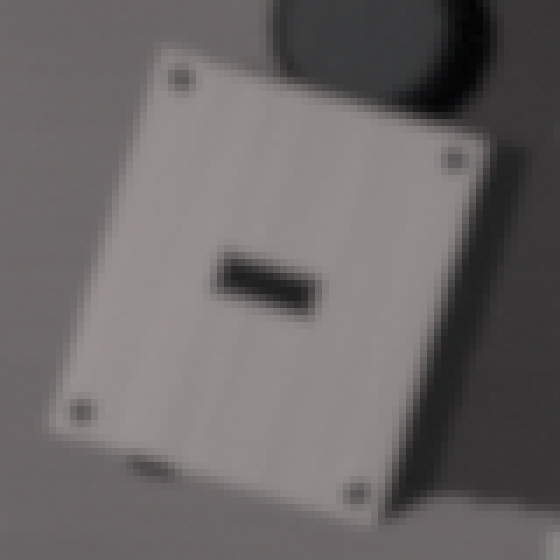

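View pics/slotS.png

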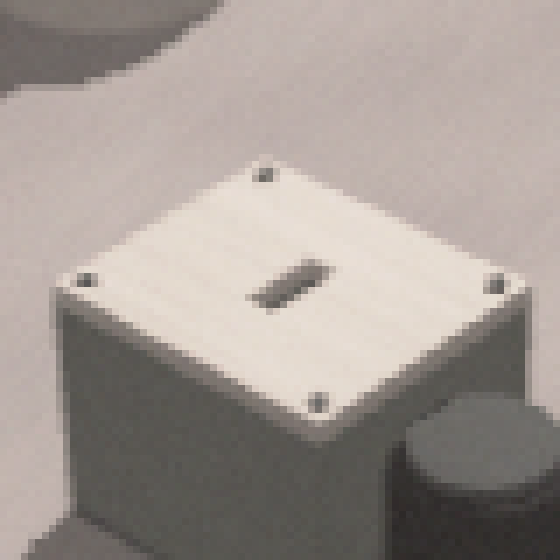

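View pics/cadT.png

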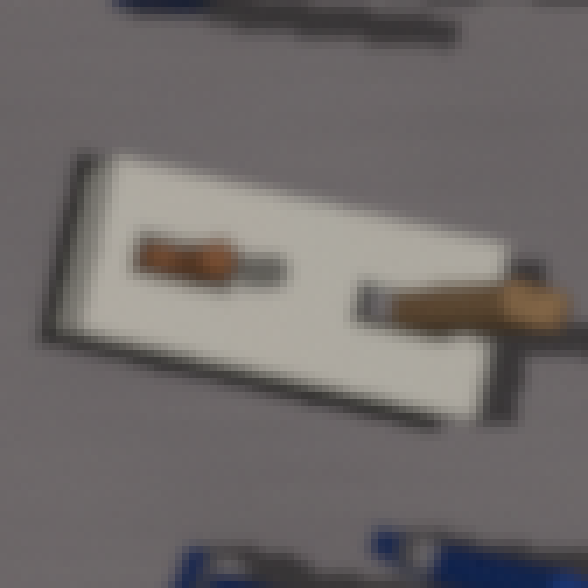

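View pics/cadS.png

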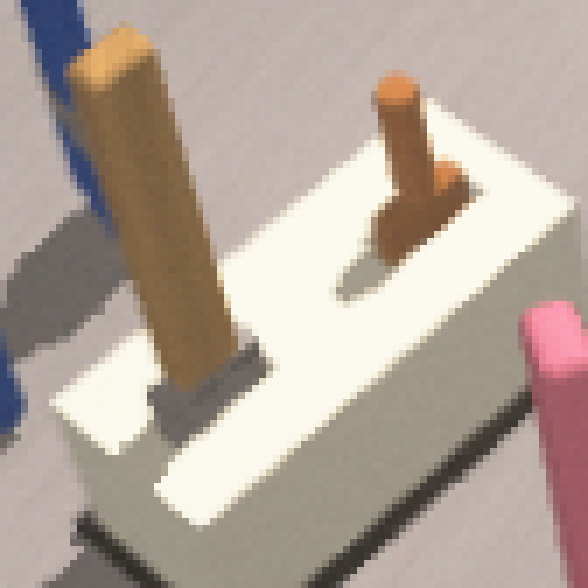

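```bash
cat > fit.py <<'E'
from h import *
from scipy.optimize import least_squares
T=pickle.load(open("top0.pkl","rb"));S=pickle.load(open("side0.pkl","rb"))
def rect(x,y,a,sx,sy,z):
    c,s=np.cos(a),np.sin(a)
    return np.array([[x+c*u-s*v,y+s*u+c*v,z] for u,v in ((sx/2,sy/2),(sx/2,-sy/2),(-sx/2,-sy/2),(-sx/2,sy/2))])
def fit(obs,x0):  # obs: list (p,uv4,sx,sy,z)
    f=lambda q:np.concatenate([(proj(p,rect(*q,sx,sy,z))-uv).ravel() for p,uv,sx,sy,z in obs])
    r=least_squares(f,x0); return r.x,np.abs(r.fun).max()
E
python3 - <<'E'
from fit import *
cv=lambda o,l:np.array(o)+np.array(l)/7-0.5
# order +x+y,+x-y,-x-y,-x+y ; x toward motor (world +x up in top image), y left
pt=cv((126,202),[(163,48),(492,133),(383,523),(50,430)]); st=cv((126,202),[(218,253),(317,285),(310,312),(213,285)])
ps=cv((212,90),[(530,290),(320,425),(55,290),(262,155)]); ss=cv((212,90),[(335,268),(270,312),(248,298),(312,258)])
for o in ([(T,pt,150,130,120)],[(S,ps,150,130,120)],[(T,st,14,38,120)],[(S,ss,14,38,120)],[(T,pt,150,130,120),(S,ps,150,130,120)]):
    q,e=fit(o,[447,220,-0.2]); print(np.round(q,2),e)
ct=cv((312,185),[(112,155),(510,240),(480,425),(65,340)])
for z in (70,):
  for o in ([(T,ct,160,70,z)],): print(np.round(fit(o,[500,-290,-.2])[0],2),fit(o,[500,-290,-.2])[1])
for uv in ((131,158),(340,270)): pass
E
```

```text
[ 4.4618e+02  2.2082e+02 -2.4000e-01] 0.622670315675208
[ 4.4977e+02  2.1704e+02 -2.5000e-01] 0.6727746818930882
[ 4.4575e+02  2.2325e+02 -2.5000e-01] 0.7616539330038279
[ 4.4952e+02  2.1828e+02 -2.7000e-01] 0.4186669762867439
[ 4.4721e+02  2.2016e+02 -2.4000e-01] 1.5957359837669287
[ 5.0054e+02 -2.8913e+02 -2.2000e-01] 20.68759466821018
```

```bash
python3 - <<'E'
from fit import *
cv=lambda o,l:np.array(o)+np.array(l)/7-0.5
ct=cv((312,185),[(112,155),(510,240),(480,425),(78,338)])
cs=cv((121,232),[(580,205),(200,527),(52,403),(430,98)])
for o in ([(T,ct,70,160,70)],[(S,cs,70,160,70)],[(T,ct,70,160,70),(S,cs,70,160,70)]):
    q,e=fit(o,[500,-290,-.2]); print(np.round(q,2),e)
    a=q[2]; print("brush",q[0]+45*np.sin(a),q[1]-45*np.cos(a))
# handle top of brush: top img crop (535,305)->, side crop (113,50)
tt=cv((312,185),[(535,305)])[0]; ts=cv((121,232),[(113,55)])[0]
print("top tri",tri([T,S],[tt,ts]),onz(T,tt,225),onz(S,ts,225))
# lookalike tops (full-image px)
for uT,uS in (((610/2.55+110,137/2.55+120),(354/2.2+60,320/2.2+90)),((722/2.55+110,115/2.55+120),(310/2.2+60,412/2.2+90)),((622/2.55+110,400/2.55+120),(130/2.2+60,243/2.2+90)),((730/2.55+110,385/2.55+120),(75/2.2+60,315/2.2+90))):
    print("look", np.round(tri([T,S],[uT,uS])))
E
```

```text
[ 4.9983e+02 -2.9042e+02 -1.9000e-01] 0.9784450342946798
brush 491.27293082718234 -334.60020318340247
[ 5.0385e+02 -2.9083e+02 -2.1000e-01] 0.2586788128399462
brush 494.3574072239744 -334.8231395248701
[ 5.0199e+02 -2.9041e+02 -2.0000e-01] 1.5970039132494662
brush 492.9592418960129 -334.49786265885086
top tri [ 492.54073525 -333.76784245  221.4254099 ] [ 491.65441728 -333.26540601  225.        ] [ 496.1956464  -335.45215143  225.        ]
look [ 624. -243.  210.]
look [ 647. -350.  218.]
look [ 376. -255.  207.]
look [ 393. -356.  209.]
```

```bash
cat > go.py <<'E'
import sys
from h import *
from scipy.spatial.transform import Rotation as Ro
def rel(x,y,z,yaw):
    s=arm.get_state(); w=s["tool_rot"]; R=Ro.from_quat([w[1],w[2],w[3],w[0]])
    tgt=Ro.from_matrix(np.array([[np.cos(yaw),np.sin(yaw),0],[np.sin(yaw),-np.cos(yaw),0],[0,0,-1.]]))
    d=R.inv().apply(np.array([x,y,z])-s["eef_pos"]); v=(R.inv()*tgt).as_rotvec(degrees=True)
    print("t",round(s["time_s"],2),"pos",np.round(s["eef_pos"],1),"xaxis yaw",round(float(np.arctan2(*R.apply([1,0,0])[1::-1])),3),"F",np.round(s["ft_force"],1),"M",np.round(s["torque"],2),"w",round(s["width"],1))
    print("dxyz",np.round(d,1),"w",np.round(v,2),"rows",np.linalg.norm(d)/41.7,np.linalg.norm(v)/7.16)
if __name__=="__main__": rel(*map(float,sys.argv[1:5]))
E
python3 go.py 493 -334.5 255 -0.2
```

```text
t 1.7 pos [ 125.7 -509.7  231.3] xaxis yaw -1.329 F [ 1.2 -0.5  0.3] M [-0.03 -0.11  0.  ] w 85.8
dxyz [ -82.1 -398.6  -23.7] w [ -0.     0.   -64.69] rows 9.775270547806723 9.034305851166202
```

```bash
python3 -m crank '[{"dz":-24},{"dx":-8,"dy":-40,"dz":-24,"wz":-6},{"dx":-16,"dy":-78,"dz":-24,"wz":-12},{"dx":-24,"dy":-117,"dz":-24,"wz":-19},{"dx":-32,"dy":-156,"dz":-24,"wz":-26},{"dx":-40,"dy":-195,"dz":-24,"wz":-33},{"dx":-48,"dy":-234,"dz":-24,"wz":-39},{"dx":-56,"dy":-273,"dz":-24,"wz":-45}]' 40; python3 go.py 493 -334.5 255 -0.2
```

```text
t 1.7 pos [ 125.7 -509.7  231.3] xaxis yaw -1.329 F [ 1.2 -0.5  0.3] M [-0.03 -0.11  0.  ] w 85.8
dxyz [ -82.1 -398.6  -23.7] w [ -0.     0.   -64.69] rows 9.775270547806723 9.034305851166202invalid input at $[0]: expected keys dx, dy, dz, wx, wy, wz, claw
```

All keys are needed.

```bash
python3 -m crank '[{"dx":0,"dy":0,"dz":-24,"wx":0,"wy":0,"wz":0,"claw":0},{"dx":-8,"dy":-40,"dz":-24,"wx":0,"wy":0,"wz":-6,"claw":0},{"dx":-16,"dy":-78,"dz":-24,"wx":0,"wy":0,"wz":-12,"claw":0},{"dx":-24,"dy":-117,"dz":-24,"wx":0,"wy":0,"wz":-19,"claw":0},{"dx":-32,"dy":-156,"dz":-24,"wx":0,"wy":0,"wz":-26,"claw":0},{"dx":-40,"dy":-195,"dz":-24,"wx":0,"wy":0,"wz":-33,"claw":0},{"dx":-48,"dy":-234,"dz":-24,"wx":0,"wy":0,"wz":-39,"claw":0},{"dx":-56,"dy":-273,"dz":-24,"wx":0,"wy":0,"wz":-45,"claw":0}]' 40; python3 go.py 493 -334.5 255 -0.2
```

```text
time_s: 2.37
eef_pos: [379.0, -388.8, 255.5]
tool_rot: [0.0, 0.964, -0.266, 0.0]
ft_force: [0.5, -1.9, -0.1]
width: 85.5
t 2.37 pos [ 379.  -388.8  255.5] xaxis yaw -0.538 F [ 0.5 -1.9 -0.1] M [-0.06  0.01 -0.03] w 85.5
dxyz [  70.1 -105.1    0.5] w [ 1.000e-02 -2.000e-02 -1.939e+01] rows 3.0287102304850855 2.707791282281678
```

```bash
python3 -m crank '[{"dx":22,"dy":-33,"dz":0,"wx":0,"wy":0,"wz":-6,"claw":0},{"dx":44,"dy":-66,"dz":0,"wx":0,"wy":0,"wz":-12,"claw":0},{"dx":66,"dy":-99,"dz":0,"wx":0,"wy":0,"wz":-18,"claw":0},{"dx":70,"dy":-105,"dz":0,"wx":0,"wy":0,"wz":-19.4,"claw":0},{"dx":70,"dy":-105,"dz":0,"wx":0,"wy":0,"wz":-19.4,"claw":0},{"dx":70,"dy":-105,"dz":0,"wx":0,"wy":0,"wz":-19.4,"claw":0}]'; python3 - <<'E'
from h import *
for n in ["top","side"]:
    p=viewer.read_camera(n); pickle.dump(p,open(f"{n}1.pkl","wb"))
    c=proj(p,[493,-334,200])[0]; x,y=np.round(c).astype(int); r=70
    x0=max(0,min(512-2*r,x-r)); y0=max(0,min(384-2*r,y-r))
    cv2.imwrite(f"pics/a_{n}.png",cv2.resize(p["image"][y0:y0+2*r,x0:x0+2*r],None,fx=4,fy=4,interpolation=cv2.INTER_CUBIC)); print(x0,y0)
E
python3 go.py 493 -334.5 166 -0.2
python3 -c "
import cv2,numpy as np
a=cv2.imread('pics/a_top.png');b=cv2.imread('pics/a_side.png');cv2.imwrite('pics/a.png',cv2.resize(np.hstack([a,b]),(800,400)))"
```

```text
time_s: 2.87
eef_pos: [491.6, -336.0, 254.9]
tool_rot: [-0.0, 0.995, -0.102, -0.0]
ft_force: [-0.3, 0.5, -0.1]
width: 85.5
315 158
68 177
t 2.97 pos [ 490.5 -336.8  255.3] xaxis yaw -0.207 F [-0.4 -0.5 -1.4] M [0.01 0.01 0.01] w 85.2
dxyz [ 2.  -2.7 89.3] w [ 0.    0.03 -0.41] rows 2.144060655691266 0.05692529634400968
```

View pics/a.png

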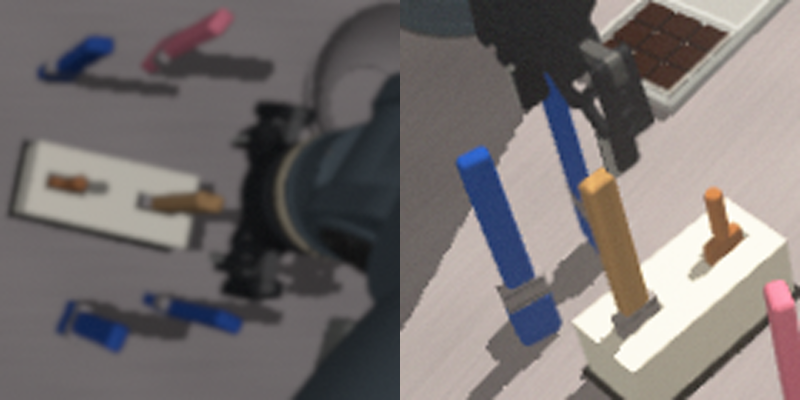

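```bash
python3 - <<'E'
from h import *
for n,o in (("top",(315,158)),("side",(68,177))):
    p=pickle.load(open(f"{n}1.pkl","rb"))
    for X in ([491,-337,255],[491,-337,275],[493,-334.5,225],[493,-334.5,70],[533,-343,255],[451,-330,255]):
        u=(proj(p,X)[0]-o)*400/140; print(n,X,np.round(u+[400*(n=="side"),0]))
E
```

```text
top [491, -337, 255] [225. 200.]
top [491, -337, 275] [234. 200.]
top [493, -334.5, 225] [210. 199.]
top [493, -334.5, 70] [156. 202.]
top [533, -343, 255] [232. 148.]
top [451, -330, 255] [217. 250.]
side [491, -337, 255] [579. 146.]
side [491, -337, 275] [573. 124.]
side [493, -334.5, 225] [593. 176.]
side [493, -334.5, 70] [635. 315.]
side [533, -343, 255] [624. 174.]
side [451, -330, 255] [540. 119.]
```

```bash
python3 -m crank '[{"dx":2,"dy":-2.5,"dz":10,"wx":0,"wy":0,"wz":0,"claw":0},{"dx":2,"dy":-2.5,"dz":35,"wx":0,"wy":0,"wz":0,"claw":0},{"dx":2,"dy":-2.5,"dz":62,"wx":0,"wy":0,"wz":0,"claw":0},{"dx":2,"dy":-2.5,"dz":85,"wx":0,"wy":0,"wz":0,"claw":0},{"dx":2,"dy":-2.5,"dz":89,"wx":0,"wy":0,"wz":0,"claw":0},{"dx":2,"dy":-2.5,"dz":89,"wx":0,"wy":0,"wz":0,"claw":0}]' 50; python3 go.py 493 -334.5 166 -0.2;python3 - <<'E'
from h import *
o=[]
for n in ["top","side"]:
    p=viewer.read_camera(n); pickle.dump(p,open(f"{n}2.pkl","wb"))
    c=proj(p,[493,-334,180])[0]; x,y=np.round(c).astype(int); r=50
    x0=max(0,min(512-2*r,x-r)); y0=max(0,min(384-2*r,y-r))
    o.append(cv2.resize(p["image"][y0:y0+2*r,x0:x0+2*r],(400,400),interpolation=cv2.INTER_CUBIC))
cv2.imwrite("pics/b.png",np.hstack(o))
E
```

```text
time_s: 3.47
eef_pos: [492.4, -334.1, 164.8]
tool_rot: [-0.001, 0.995, -0.103, -0.001]
ft_force: [0.2, -0.4, 0.8]
width: 85.6
t 3.47 pos [ 492.4 -334.1  164.8] xaxis yaw -0.207 F [ 0.2 -0.4  0.8] M [-0.07 -0.02  0.02] w 85.6
dxyz [ 0.7  0.3 -1.2] w [-0.07  0.17 -0.38] rows 0.032550717140592246 0.05973977491231238
```

View pics/b.png

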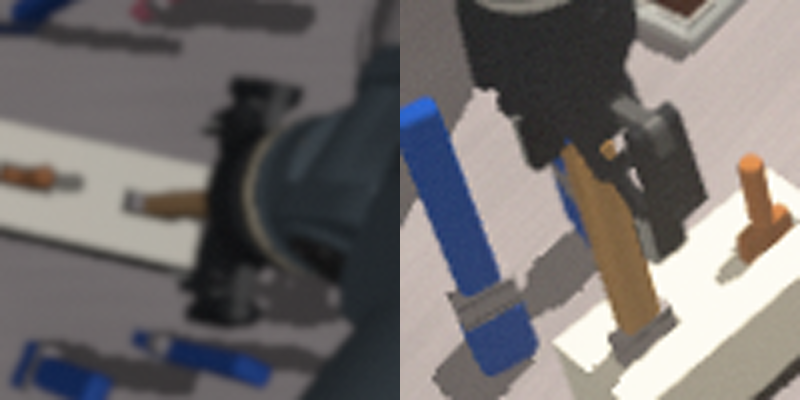

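```bash
python3 -m crank '[{"dx":0,"dy":0,"dz":0,"wx":0,"wy":0,"wz":0,"claw":1},{"dx":0,"dy":0,"dz":0,"wx":0,"wy":0,"wz":0,"claw":1},{"dx":0,"dy":0,"dz":0,"wx":0,"wy":0,"wz":0,"claw":1},{"dx":0,"dy":0,"dz":0,"wx":0,"wy":0,"wz":0,"claw":1},{"dx":0,"dy":0,"dz":0,"wx":0,"wy":0,"wz":0,"claw":1},{"dx":0,"dy":0,"dz":0,"wx":0,"wy":0,"wz":0,"claw":1},{"dx":0,"dy":0,"dz":0,"wx":0,"wy":0,"wz":0,"claw":1},{"dx":0,"dy":0,"dz":0,"wx":0,"wy":0,"wz":0,"claw":1}]' 25; python3 go.py 493 -334.5 166 -0.2
```

```text
time_s: 4.23
eef_pos: [494.0, -334.2, 166.6]
tool_rot: [0.0, 0.995, -0.102, 0.0]
ft_force: [-0.8, 1.9, 4.5]
width: 14.4
t 4.23 pos [ 494.  -334.2  166.6] xaxis yaw -0.205 F [-0.8  1.9  4.5] M [ 0.18  0.55 -0.01] w 14.4
dxyz [-0.9  0.4  0.6] w [ 0.   -0.   -0.29] rows 0.027557152539180858 0.040115904147967105
```

```bash
python3 -m crank '[{"dx":0,"dy":0,"dz":0,"wx":0,"wy":0,"wz":0,"claw":1},{"dx":0,"dy":0,"dz":0,"wx":0,"wy":0,"wz":0,"claw":1},{"dx":0,"dy":0,"dz":-15,"wx":0,"wy":0,"wz":0,"claw":1},{"dx":0,"dy":0,"dz":-35,"wx":0,"wy":0,"wz":0,"claw":1},{"dx":0,"dy":0,"dz":-65,"wx":0,"wy":0,"wz":0,"claw":1},{"dx":0,"dy":0,"dz":-95,"wx":0,"wy":0,"wz":0,"claw":1},{"dx":0,"dy":0,"dz":-125,"wx":0,"wy":0,"wz":0,"claw":1},{"dx":0,"dy":0,"dz":-145,"wx":0,"wy":0,"wz":0,"claw":1}]' 60; python3 go.py 587 38 315 -0.245;python3 - <<'E'
from h import *
o=[]
for n in ["top","side"]:
    p=viewer.read_camera(n); pickle.dump(p,open(f"{n}3.pkl","wb"))
    c=proj(p,[493,-334,230])[0]; x,y=np.round(c).astype(int); r=60
    x0=max(0,min(512-2*r,x-r)); y0=max(0,min(384-2*r,y-r)); print(x0,y0)
    o.append(cv2.resize(p["image"][y0:y0+2*r,x0:x0+2*r],(400,400),interpolation=cv2.INTER_CUBIC))
cv2.imwrite("pics/c.png",np.hstack(o))
E
```

```text
time_s: 4.9
eef_pos: [494.4, -334.4, 313.8]
tool_rot: [0.0, 0.995, -0.102, 0.001]
ft_force: [-0.2, -0.1, -1.4]
width: 14.6
t 4.9 pos [ 494.4 -334.4  313.8] xaxis yaw -0.205 F [-0.2 -0.1 -1.4] M [-0.05 -0.02  0.04] w 14.6
dxyz [  14.9 -383.4   -1.4] w [ 0.03 -0.12  2.29] rows 9.202263167509411 0.32097415040508
329 167
75 176
```

View pics/c.png

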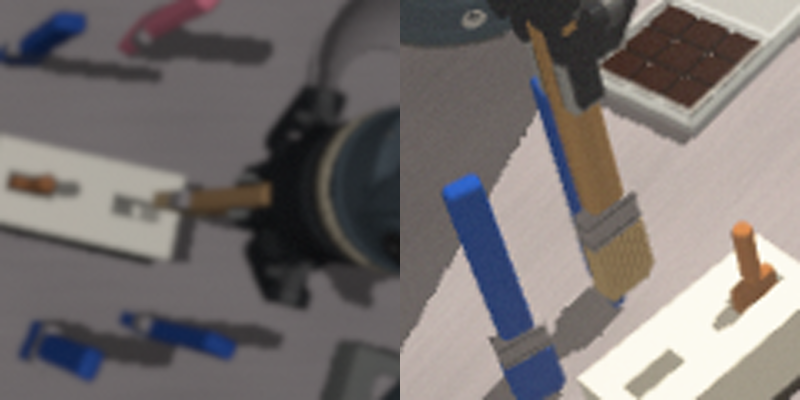

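```bash
python3 -m crank '[{"dx":0,"dy":-10,"dz":-10,"wx":0,"wy":0,"wz":0,"claw":1},{"dx":1,"dy":-40,"dz":-10,"wx":0,"wy":0,"wz":0,"claw":1},{"dx":3,"dy":-78,"dz":-10,"wx":0,"wy":0,"wz":0,"claw":1},{"dx":5,"dy":-118,"dz":-10,"wx":0,"wy":0,"wz":0.5,"claw":1},{"dx":7,"dy":-158,"dz":-10,"wx":0,"wy":0,"wz":1,"claw":1},{"dx":9,"dy":-198,"dz":-10,"wx":0,"wy":0,"wz":1.5,"claw":1},{"dx":11,"dy":-238,"dz":-10,"wx":0,"wy":0,"wz":2,"claw":1},{"dx":12,"dy":-270,"dz":-5,"wx":0,"wy":0,"wz":2.3,"claw":1}]'; python3 go.py 587 38 315 -0.245
```

```text
time_s: 5.67
eef_pos: [560.8, -69.0, 315.9]
tool_rot: [-0.0, 0.993, -0.122, -0.0]
ft_force: [0.2, -0.4, -1.2]
width: 14.6
t 5.67 pos [560.8 -69.  315.9] xaxis yaw -0.245 F [ 0.2 -0.4 -1.2] M [ 0.   -0.03  0.03] w 14.6
dxyz [  -0.5 -110.1    1. ] w [-0.04  0.06  0.02] rows 2.640931333075624 0.010116093844537686
```

```bash
python3 -m crank '[{"dx":0,"dy":-35,"dz":1,"wx":0,"wy":0,"wz":0,"claw":1},{"dx":0,"dy":-70,"dz":1,"wx":0,"wy":0,"wz":0,"claw":1},{"dx":0,"dy":-100,"dz":1,"wx":0,"wy":0,"wz":0,"claw":1},{"dx":0,"dy":-110,"dz":1,"wx":0,"wy":0,"wz":0,"claw":1},{"dx":0,"dy":-110,"dz":1,"wx":0,"wy":0,"wz":0,"claw":1}]'; python3 go.py 587 38 166 -0.245;python3 - <<'E'
from h import *
o=[]
s=arm.get_state(); c0=s["eef_pos"]+[0,0,-156]
for n in ["top","side"]:
    p=viewer.read_camera(n); pickle.dump(p,open(f"{n}4.pkl","wb"))
    c=proj(p,[587,38,150])[0]; x,y=np.round(c).astype(int); r=50
    x0=max(0,min(512-2*r,x-r)); y0=max(0,min(384-2*r,y-r)); print(x0,y0,(proj(p,c0)[0]-(x0,y0))*4, [ (np.round((np.array(d["point"])-(x0,y0))*4),d["score"]) for d in viewer.landmark_of("brush_tip",p)][:4])
    o.append(cv2.resize(p["image"][y0:y0+2*r,x0:x0+2*r],(400,400),interpolation=cv2.INTER_CUBIC))
cv2.imwrite("pics/d.png",np.hstack(o))
E
```

```text
time_s: 6.08
eef_pos: [587.2, 37.4, 313.8]
tool_rot: [-0.0, 0.993, -0.12, -0.001]
ft_force: [-0.1, -0.1, -1.1]
width: 14.1
t 6.08 pos [587.2  37.4 313.8] xaxis yaw -0.241 F [-0.1 -0.1 -1.1] M [-0.    0.03 -0.03] w 14.1
dxyz [  0.   -0.6 147.8] w [0.01 0.15 0.2 ] rows 3.545163363711753 0.03516578685998307
184 139 [200.31801477 197.52346674] [(array([589., 182.]), 0.67), (array([724., 155.]), 0.61), (array([730., 502.]), 0.59), (array([615., 526.]), 0.54)]
218 121 [200.29100865 190.8508698 ] [(array([216., 196.]), 0.96), (array([-408.,  694.]), 0.84), (array([ 34., 715.]), 0.73), (array([-330.,  585.]), 0.62)]
```

View pics/d.png

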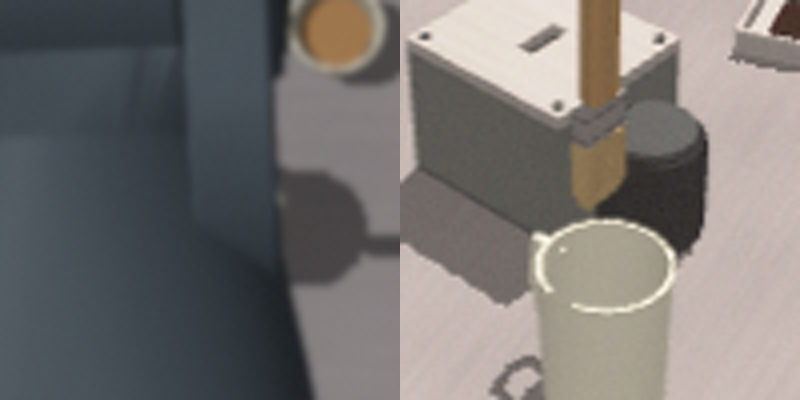

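```bash
python3 -m crank '[{"dx":0,"dy":-0.5,"dz":12,"wx":0,"wy":0,"wz":0,"claw":1},{"dx":0,"dy":-0.5,"dz":35,"wx":0,"wy":0,"wz":0,"claw":1},{"dx":0,"dy":-0.5,"dz":65,"wx":0,"wy":0,"wz":0,"claw":1},{"dx":0,"dy":-0.5,"dz":95,"wx":0,"wy":0,"wz":0,"claw":1},{"dx":0,"dy":-0.5,"dz":120,"wx":0,"wy":0,"wz":0,"claw":1},{"dx":0,"dy":-0.5,"dz":134,"wx":0,"wy":0,"wz":0,"claw":1},{"dx":0,"dy":-0.5,"dz":138,"wx":0,"wy":0,"wz":0,"claw":1},{"dx":0,"dy":-0.5,"dz":138,"wx":0,"wy":0,"wz":0,"claw":1}]'; python3 go.py 587 38 166 -0.245;python3 - <<'E'
from h import *
p=viewer.read_camera("side");n="side"
c=proj(p,[587,38,110])[0]; x,y=np.round(c).astype(int); r=50
x0=x-r;y0=y-r
cv2.imwrite("pics/e.png",cv2.resize(p["image"][y0:y0+2*r,x0:x0+2*r],(500,500),interpolation=cv2.INTER_CUBIC))
E
```

```text
time_s: 6.95
eef_pos: [586.8, 33.7, 176.6]
tool_rot: [0.0, 0.992, -0.123, -0.001]
ft_force: [-0.2, -0.1, -1.8]
width: 14.1
t 6.95 pos [586.8  33.7 176.6] xaxis yaw -0.247 F [-0.2 -0.1 -1.8] M [-0.05 -0.02  0.04] w 14.1
dxyz [-0.8 -4.2 10.6] w [ 0.03  0.11 -0.11] rows 0.2738807128821234 0.021515743428482132
```

View pics/e.png

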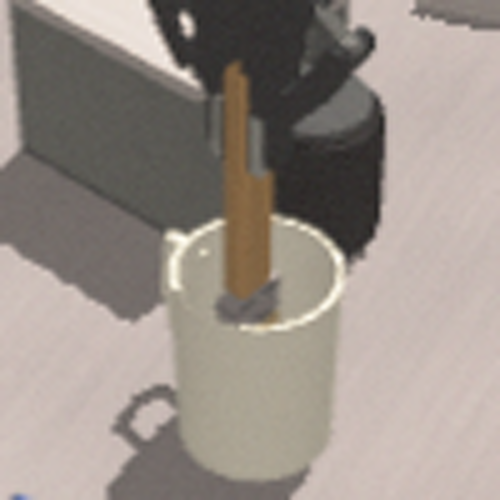

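```bash
python3 -m crank '[{"dx":-1,"dy":-4,"dz":3,"wx":0,"wy":0,"wz":0,"claw":1},{"dx":-1,"dy":-4,"dz":6,"wx":0,"wy":0,"wz":0,"claw":1},{"dx":-1,"dy":-4,"dz":8,"wx":0,"wy":0,"wz":0,"claw":1},{"dx":-1,"dy":-4,"dz":8,"wx":0,"wy":0,"wz":0,"claw":1}]'; python3 go.py 587 38 166 -0.245
```

```text
time_s: 7.33
eef_pos: [587.6, 39.1, 169.4]
tool_rot: [-0.0, 0.993, -0.122, 0.0]
ft_force: [-0.3, -0.5, -0.7]
width: 14.5
t 7.33 pos [587.6  39.1 169.4] xaxis yaw -0.245 F [-0.3 -0.5 -0.7] M [ 0.01  0.02 -0.03] w 14.5
dxyz [-0.3  1.2  3.4] w [-0.01 -0.01  0.01] rows 0.08626761254395697 0.0017916217512651959
```

```bash
python3 -m crank '[{"dx":0,"dy":0,"dz":1,"wx":0,"wy":0,"wz":0,"claw":1},{"dx":0,"dy":0,"dz":2,"wx":0,"wy":0,"wz":0,"claw":1}]'; python3 -m crank '[{"dx":0,"dy":0,"dz":1,"wx":0,"wy":0,"wz":0,"claw":1},{"dx":0,"dy":0,"dz":2,"wx":0,"wy":0,"wz":0,"claw":1},{"dx":0,"dy":0,"dz":2,"wx":0,"wy":0,"wz":0,"claw":1}]'; python3 -m crank '[{"dx":0,"dy":0,"dz":1,"wx":0,"wy":0,"wz":0,"claw":1},{"dx":0,"dy":0,"dz":2,"wx":0,"wy":0,"wz":0,"claw":1},{"dx":0,"dy":0,"dz":2,"wx":0,"wy":0,"wz":0,"claw":1}]'
```

```text
time_s: 7.5
eef_pos: [587.7, 39.1, 167.5]
tool_rot: [-0.0, 0.993, -0.122, 0.0]
ft_force: [-0.3, 0.0, -1.3]
width: 14.4
time_s: 7.75
eef_pos: [587.5, 39.0, 165.1]
tool_rot: [-0.0, 0.993, -0.122, -0.0]
ft_force: [0.4, -0.3, -0.5]
width: 14.4
time_s: 8.0
eef_pos: [587.5, 39.0, 163.1]
tool_rot: [-0.0, 0.992, -0.122, -0.0]
ft_force: [0.1, -0.0, -1.0]
width: 14.2
```

```bash
python3 -m crank '[{"dx":0,"dy":0,"dz":1,"wx":0,"wy":0,"wz":0,"claw":1},{"dx":0,"dy":0,"dz":1,"wx":0,"wy":0,"wz":0,"claw":1}]'; python3 -m crank '[{"dx":0,"dy":0,"dz":1,"wx":0,"wy":0,"wz":0,"claw":1},{"dx":0,"dy":0,"dz":1,"wx":0,"wy":0,"wz":0,"claw":1}]'
```

```text
time_s: 8.17
eef_pos: [587.5, 39.0, 162.2]
tool_rot: [-0.0, 0.992, -0.122, -0.0]
ft_force: [-0.3, -0.1, -1.7]
width: 14.0
time_s: 8.33
eef_pos: [587.5, 39.0, 161.1]
tool_rot: [-0.0, 0.992, -0.122, -0.0]
ft_force: [0.7, -1.0, -1.6]
width: 14.4
```

```bash
python3 -m crank '[{"dx":0,"dy":0,"dz":-10,"wx":0,"wy":0,"wz":0,"claw":1},{"dx":0,"dy":0,"dz":-35,"wx":0,"wy":0,"wz":0,"claw":1},{"dx":0,"dy":0,"dz":-60,"wx":0,"wy":0,"wz":0,"claw":1},{"dx":0,"dy":0,"dz":-75,"wx":0,"wy":0,"wz":0,"claw":1},{"dx":0,"dy":0,"dz":-77,"wx":0,"wy":0,"wz":0,"claw":1},{"dx":0,"dy":0,"dz":-77,"wx":0,"wy":0,"wz":0,"claw":1},{"dx":0,"dy":0,"dz":-77,"wx":0,"wy":0,"wz":0,"claw":1}]'; python3 go.py 587.5 39 162 -0.245
```

```text
time_s: 8.92
eef_pos: [587.3, 38.9, 237.7]
tool_rot: [0.0, 0.992, -0.122, -0.0]
ft_force: [0.1, -0.0, -1.8]
width: 14.5
t 8.92 pos [587.3  38.9 237.7] xaxis yaw -0.245 F [ 0.1 -0.  -1.8] M [ 0.   -0.   -0.04] w 14.5
dxyz [ 0.2 -0.1 75.7] w [ 0.01  0.04 -0.01] rows 1.8150300019492753 0.005861333364627022
```

```bash
python3 -m crank '[{"dx":0,"dy":0,"dz":12,"wx":0,"wy":0,"wz":0,"claw":1},{"dx":0,"dy":0,"dz":35,"wx":0,"wy":0,"wz":0,"claw":1},{"dx":0,"dy":0,"dz":58,"wx":0,"wy":0,"wz":0,"claw":1},{"dx":0,"dy":0,"dz":70,"wx":0,"wy":0,"wz":0,"claw":1},{"dx":0,"dy":0,"dz":74,"wx":0,"wy":0,"wz":0,"claw":1},{"dx":0,"dy":0,"dz":75,"wx":0,"wy":0,"wz":0,"claw":1},{"dx":0,"dy":0,"dz":75,"wx":0,"wy":0,"wz":0,"claw":1},{"dx":0,"dy":0,"dz":75,"wx":0,"wy":0,"wz":0,"claw":1}]'; python3 -m crank '[{"dx":0,"dy":0,"dz":-10,"wx":0,"wy":0,"wz":0,"claw":1},{"dx":0,"dy":0,"dz":-35,"wx":0,"wy":0,"wz":0,"claw":1},{"dx":0,"dy":0,"dz":-60,"wx":0,"wy":0,"wz":0,"claw":1},{"dx":0,"dy":0,"dz":-90,"wx":0,"wy":0,"wz":0,"claw":1},{"dx":0,"dy":0,"dz":-120,"wx":0,"wy":0,"wz":0,"claw":1},{"dx":0,"dy":0,"dz":-140,"wx":0,"wy":0,"wz":0,"claw":1},{"dx":0,"dy":0,"dz":-150,"wx":0,"wy":0,"wz":0,"claw":1},{"dx":0,"dy":0,"dz":-150,"wx":0,"wy":0,"wz":0,"claw":1}]'; python3 go.py 448 220 311 -0.245
python3 - <<'E'
from h import *
p=viewer.read_camera("side")
c=proj(p,[587,38,110])[0]; x,y=np.round(c).astype(int); r=60
x0=x-r;y0=y-r
cv2.imwrite("pics/f.png",cv2.resize(p["image"][y0:y0+2*r,x0:x0+2*r],(500,500),interpolation=cv2.INTER_CUBIC))
E
```

```text
time_s: 9.58
eef_pos: [587.9, 39.0, 163.9]
tool_rot: [-0.0, 0.992, -0.122, 0.0]
ft_force: [-0.4, -0.1, -1.3]
width: 14.1
time_s: 10.25
eef_pos: [588.6, 39.0, 317.5]
tool_rot: [-0.001, 0.992, -0.122, 0.003]
ft_force: [0.3, -0.7, -0.7]
width: 14.3
t 10.25 pos [588.6  39.  317.5] xaxis yaw -0.245 F [ 0.3 -0.7 -0.7] M [ 0.03 -0.   -0.05] w 14.3
dxyz [-180.3 -141.4    5.8] w [-0.11 -0.34 -0.01] rows 5.497327663302662 0.04986988346634888
```

View pics/f.png

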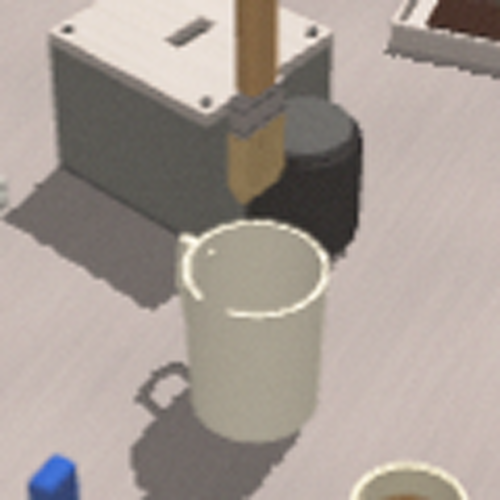

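```bash
python3 -m crank '[{"dx":-15,"dy":-12,"dz":0,"wx":0,"wy":0,"wz":0,"claw":1},{"dx":-45,"dy":-35,"dz":0,"wx":0,"wy":0,"wz":0,"claw":1},{"dx":-75,"dy":-58,"dz":2,"wx":0,"wy":0,"wz":0,"claw":1},{"dx":-105,"dy":-82,"dz":4,"wx":0,"wy":0,"wz":0,"claw":1},{"dx":-135,"dy":-106,"dz":6,"wx":0,"wy":0,"wz":0,"claw":1},{"dx":-162,"dy":-127,"dz":6,"wx":0,"wy":0,"wz":0,"claw":1},{"dx":-178,"dy":-140,"dz":6,"wx":0,"wy":0,"wz":0,"claw":1},{"dx":-180,"dy":-141,"dz":6,"wx":0,"wy":0,"wz":0,"claw":1}]'; python3 go.py 448 220 287 -0.245
```

```text
time_s: 10.97
eef_pos: [444.5, 221.7, 306.9]
tool_rot: [-0.0, 0.993, -0.121, -0.001]
ft_force: [0.5, 0.6, -1.7]
width: 14.4
t 10.97 pos [444.5 221.7 306.9] xaxis yaw -0.242 F [ 0.5  0.6 -1.7] M [ 0.   -0.05 -0.03] w 14.4
dxyz [ 3.8  0.8 19.9] w [-0.01  0.09  0.18] rows 0.4863948912992994 0.027882722875811512
```

```bash
python3 -m crank '[{"dx":2,"dy":1,"dz":5,"wx":0,"wy":0,"wz":0,"claw":1},{"dx":3,"dy":1,"dz":10,"wx":0,"wy":0,"wz":0,"claw":1},{"dx":3,"dy":1,"dz":16,"wx":0,"wy":0,"wz":0,"claw":1},{"dx":3,"dy":1,"dz":20,"wx":0,"wy":0,"wz":0,"claw":1},{"dx":3,"dy":1,"dz":20,"wx":0,"wy":0,"wz":0,"claw":1},{"dx":3,"dy":1,"dz":20,"wx":0,"wy":0,"wz":0,"claw":1},{"dx":3,"dy":1,"dz":20,"wx":0,"wy":0,"wz":0,"claw":1},{"dx":3,"dy":1,"dz":20,"wx":0,"wy":0,"wz":0,"claw":1}]'; python3 go.py 448 220 287 -0.245; cat > look.py <<'E'
from h import *
import sys
tag=sys.argv[1]; r=int(sys.argv[2]) if len(sys.argv)>2 else 40
for n in ["side","top"]:
    p=viewer.read_camera(n); pickle.dump(p,open(f"{n}_{tag}.pkl","wb"))
    c=proj(p,[448,220,130])[0]; x,y=np.round(c).astype(int)
    x0=x-r;y0=y-r; print(n,x0,y0,560/2/r)
    cv2.imwrite(f"pics/{tag}_{n}.png",cv2.resize(p["image"][y0:y0+2*r,x0:x0+2*r],(560,560),interpolation=cv2.INTER_NEAREST))
E
python3 look.py g
```

```text
time_s: 11.63
eef_pos: [450.1, 217.6, 287.5]
tool_rot: [-0.0, 0.992, -0.123, 0.0]
ft_force: [0.6, -0.6, -0.7]
width: 14.1
t 11.63 pos [450.1 217.6 287.5] xaxis yaw -0.246 F [ 0.6 -0.6 -0.7] M [ 0.03 -0.02  0.02] w 14.1
dxyz [-2.6 -1.8  0.5] w [-0.02 -0.01 -0.04] rows 0.07817298286232267 0.006211755548230896
side 213 87 7.0
top 124 201 7.0
```

View pics/g_side.png

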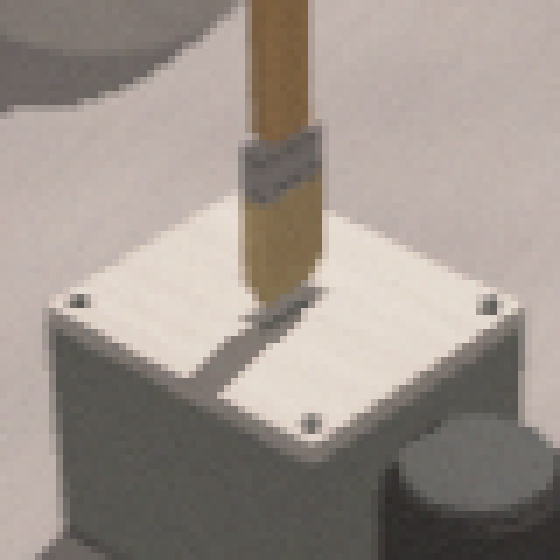

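View pics/g_top.png

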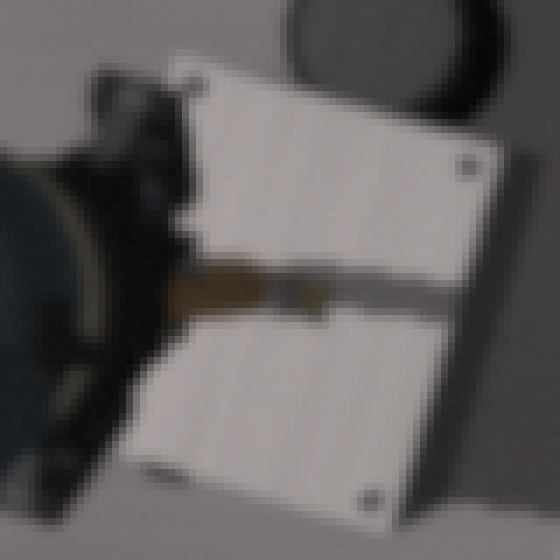

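```bash
cat > ov.py <<'E'
from h import *
import sys
def brush(tip,yaw):
    c,s=np.cos(yaw),np.sin(yaw); L=[]
    def ring(z,sx,sy): return [[tip[0]+c*u-s*v,tip[1]+s*u+c*v,tip[2]+z] for u,v in ((sx/2,sy/2),(sx/2,-sy/2),(-sx/2,-sy/2),(-sx/2,sy/2))]
    rs=[ring(0,6,28),ring(12,12,36),ring(50,12,36),ring(75,12,36),ring(75,15,24),ring(120,15,24)]
    E=[]
    for r in rs: E+=[(r[i],r[(i+1)%4]) for i in range(4)]
    for a,b in zip(rs,rs[1:]): E+=[(a[i],b[i]) for i in range(4)]
    return np.array(E)
def rectE(x,y,a,sx,sy,z):
    c,s=np.cos(a),np.sin(a); r=[[x+c*u-s*v,y+s*u+c*v,z] for u,v in ((sx/2,sy/2),(sx/2,-sy/2),(-sx/2,-sy/2),(-sx/2,sy/2))]
    return np.array([(r[i],r[(i+1)%4]) for i in range(4)])
def draw(p,sets,name,c,r=28,k=20):
    x0,y0=np.round(c).astype(int)-r
    im=cv2.resize(p["image"][y0:y0+2*r,x0:x0+2*r],None,fx=k,fy=k,interpolation=cv2.INTER_CUBIC)
    for E,col in sets:
        for a,b in E:
            q=(proj(p,[a,b])-(x0,y0)+.5)*k; cv2.line(im,*[tuple(int(v) for v in t) for t in q],col,1)
    cv2.imwrite(name,cv2.resize(im,(580,580),interpolation=cv2.INTER_AREA))
E
python3 - <<'E'
from ov import *
S=pickle.load(open("side_g.pkl","rb"));T=pickle.load(open("top_g.pkl","rb"))
tip=[450.1,217.6,287.5-156.5]
for p,n,sl in ((S,"side",(449.6,217.6)),(T,"top",(446.,221.8))):
    draw(p,[(brush(tip,-.246),(0,0,255)),(rectE(*sl,-.245,14,38,120),(0,255,0)),(rectE(*sl,-.245,150,130,120),(255,0,0))],f"pics/ov_{n}.png",proj(p,tip)[0])
E
```

```text
(no output)
```

View pics/ov_side.png

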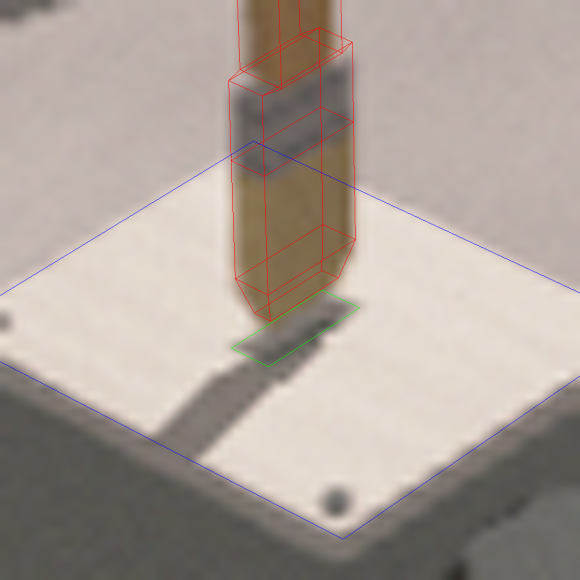

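View pics/ov_top.png

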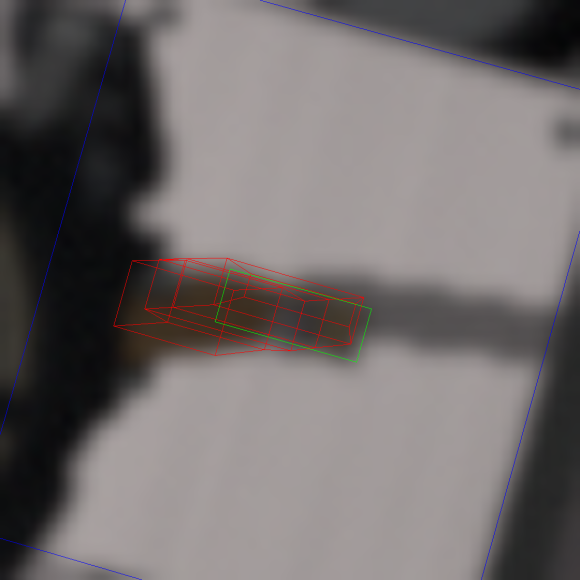

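```bash
python3 - <<'E'
from ov import *
T=pickle.load(open("top_g.pkl","rb"))
T["image"]=np.clip((T["image"].astype(float)-20)*2,0,255).astype(np.uint8)
tip=[450.1,217.6,287.5-156.5]
sl=(446.,221.8)
c=proj(T,tip)[0]
draw(T,[],"pics/t1.png",c,r=16,k=36)
draw(T,[(brush(tip,-.246),(0,0,255)),(rectE(*sl,-.245,14,38,120),(0,255,0))],"pics/t2.png",c,r=16,k=36)
a=cv2.imread("pics/t1.png");b=cv2.imread("pics/t2.png");cv2.imwrite("pics/t.png",cv2.resize(np.hstack([a,b]),(800,400)))
E
```

```text
(no output)
```

View pics/t.png

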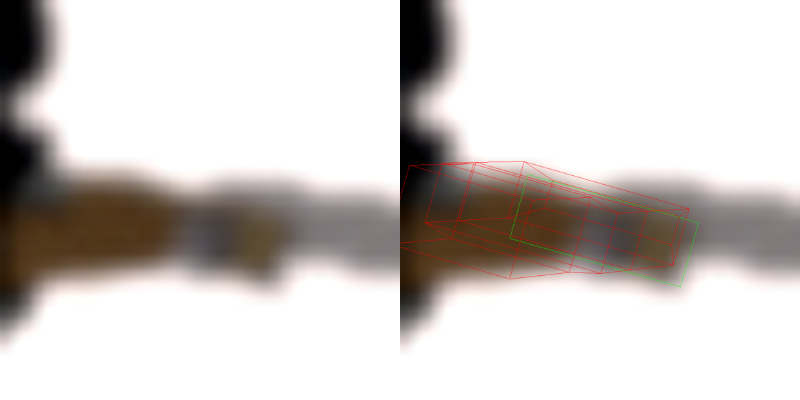

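```bash
python3 go.py 448.8 219.8 278 -0.245; python3 -m crank '[{"dx":-1.7,"dy":-1.9,"dz":0,"wx":0,"wy":0,"wz":0,"claw":1},{"dx":-1.7,"dy":-1.9,"dz":3,"wx":0,"wy":0,"wz":0,"claw":1},{"dx":-1.7,"dy":-1.9,"dz":6,"wx":0,"wy":0,"wz":0,"claw":1},{"dx":-1.7,"dy":-1.9,"dz":9,"wx":0,"wy":0,"wz":0,"claw":1},{"dx":-1.7,"dy":-1.9,"dz":9,"wx":0,"wy":0,"wz":0,"claw":1},{"dx":-1.7,"dy":-1.9,"dz":9,"wx":0,"wy":0,"wz":0,"claw":1}]'; python3 go.py 448.8 219.8 278 -0.245; python3 look.py h 20
```

```text
t 11.73 pos [450.  217.7 287.6] xaxis yaw -0.245 F [ 0.7 -0.  -1.1] M [-0.01 -0.02 -0.01] w 14.4
dxyz [-1.7 -1.7  9.6] w [-0.02 -0.02 -0.02] rows 0.23661406491474535 0.004412627817737827
time_s: 12.23
eef_pos: [448.5, 219.9, 278.1]
tool_rot: [0.0, 0.992, -0.122, -0.0]
ft_force: [0.3, 0.3, -0.8]
width: 14.3
t 12.23 pos [448.5 219.9 278.1] xaxis yaw -0.245 F [ 0.3  0.3 -0.8] M [ 0.01  0.01 -0.04] w 14.3
dxyz [0.3 0.  0.1] w [ 0.02  0.03 -0.01] rows 0.008310349506030186 0.004559616799545942
side 233 107 14.0
top 144 221 14.0
```

View pics/h_side.png

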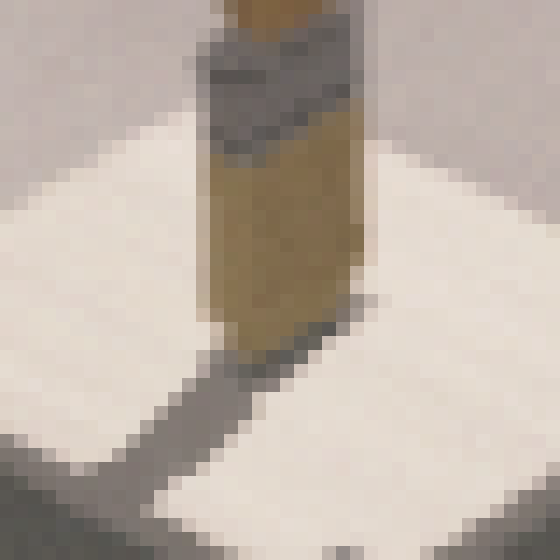

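View pics/h_top.png

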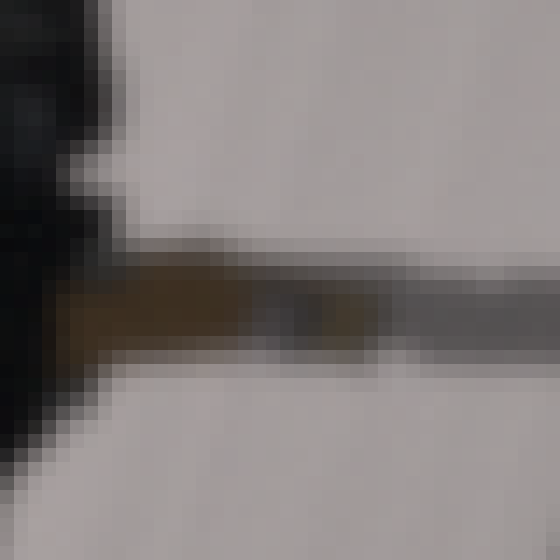

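```bash
for i in 1 2 3 ; do :; done; python3 -m crank '[{"dx":0,"dy":0,"dz":1.5,"wx":0,"wy":0,"wz":0,"claw":1},{"dx":0,"dy":0,"dz":3,"wx":0,"wy":0,"wz":0,"claw":1},{"dx":0,"dy":0,"dz":3,"wx":0,"wy":0,"wz":0,"claw":1}]'; python3 -m crank '[{"dx":0,"dy":0,"dz":1.5,"wx":0,"wy":0,"wz":0,"claw":1},{"dx":0,"dy":0,"dz":3,"wx":0,"wy":0,"wz":0,"claw":1},{"dx":0,"dy":0,"dz":3,"wx":0,"wy":0,"wz":0,"claw":1}]'; python3 go.py 448.8 219.8 278 -0.245
```

```text
time_s: 12.58
eef_pos: [448.6, 220.0, 275.1]
tool_rot: [0.0, 0.992, -0.122, -0.0]
ft_force: [-0.6, 0.2, -1.6]
width: 13.9
time_s: 12.83
eef_pos: [448.6, 219.9, 272.0]
tool_rot: [0.0, 0.992, -0.122, -0.0]
ft_force: [0.1, 0.1, -0.7]
width: 14.1
t 12.83 pos [448.6 219.9 272. ] xaxis yaw -0.245 F [ 0.1  0.1 -0.7] M [-0.04 -0.04 -0.01] w 14.1
dxyz [ 0.3  0.1 -6. ] w [ 0.01  0.02 -0.01] rows 0.14382974774161333 0.0036428515557104064
```

```bash
python3 -m crank '[{"dx":0,"dy":0,"dz":1,"wx":0,"wy":0,"wz":0,"claw":1},{"dx":0,"dy":0,"dz":2,"wx":0,"wy":0,"wz":0,"claw":1},{"dx":0,"dy":0,"dz":2,"wx":0,"wy":0,"wz":0,"claw":1}]'; python3 -m crank '[{"dx":0,"dy":0,"dz":1,"wx":0,"wy":0,"wz":0,"claw":1},{"dx":0,"dy":0,"dz":2,"wx":0,"wy":0,"wz":0,"claw":1},{"dx":0,"dy":0,"dz":2,"wx":0,"wy":0,"wz":0,"claw":1}]';  python3 -m crank '[{"dx":0,"dy":0,"dz":1,"wx":0,"wy":0,"wz":0,"claw":1},{"dx":0,"dy":0,"dz":2,"wx":0,"wy":0,"wz":0,"claw":1},{"dx":0,"dy":0,"dz":2,"wx":0,"wy":0,"wz":0,"claw":1}]'; python3 go.py 448.8 219.8 278 -0.245;  python3 look.py i 20
```

```text
time_s: 13.08
eef_pos: [448.6, 220.0, 270.1]
tool_rot: [0.0, 0.992, -0.122, -0.0]
ft_force: [0.3, -0.6, -1.0]
width: 14.4
time_s: 13.33
eef_pos: [448.5, 220.0, 268.1]
tool_rot: [0.0, 0.992, -0.122, -0.0]
ft_force: [-0.5, -0.8, -0.9]
width: 14.4
time_s: 13.58
eef_pos: [448.5, 220.1, 266.3]
tool_rot: [-0.0, 0.992, -0.122, -0.0]
ft_force: [-0.7, 1.3, -0.3]
width: 14.0
t 13.58 pos [448.5 220.1 266.3] xaxis yaw -0.245 F [-0.7  1.3 -0.3] M [ 0.26  0.33 -0.02] w 14.0
dxyz [  0.4   0.3 -11.7] w [-0.02  0.02 -0.01] rows 0.28124242855711834 0.004916378327640448
side 233 107 14.0
top 144 221 14.0
```

View pics/i_side.png

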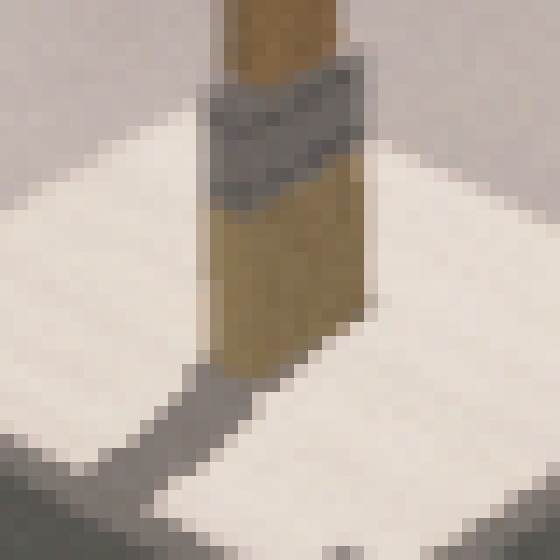

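```bash
python3 -m crank '[{"dx":-0.8,"dy":-0.5,"dz":0,"wx":0,"wy":0,"wz":0,"claw":1},{"dx":-0.8,"dy":-0.5,"dz":0,"wx":0,"wy":0,"wz":0,"claw":1}]'; python3 go.py 448.8 219.8 278 -0.245;  python3 -m crank '[{"dx":0,"dy":0,"dz":1,"wx":0,"wy":0,"wz":0,"claw":1},{"dx":0,"dy":0,"dz":2,"wx":0,"wy":0,"wz":0,"claw":1},{"dx":0,"dy":0,"dz":2,"wx":0,"wy":0,"wz":0,"claw":1}]'; python3 go.py 448.8 219.8 278 -0.245
```

```text
time_s: 13.85
eef_pos: [448.1, 220.7, 266.3]
tool_rot: [0.0, 0.992, -0.122, 0.0]
ft_force: [0.6, 0.2, -0.9]
width: 14.4
t 13.85 pos [448.1 220.7 266.3] xaxis yaw -0.245 F [ 0.6  0.2 -0.9] M [-0.02  0.05 -0.01] w 14.4
dxyz [  0.9   0.7 -11.6] w [ 0.01 -0.02 -0.01] rows 0.2806963375281269 0.0029494180780501793
time_s: 14.1
eef_pos: [448.0, 220.8, 264.2]
tool_rot: [-0.0, 0.992, -0.122, -0.0]
ft_force: [-0.8, 0.3, -0.3]
width: 14.4
t 14.1 pos [448.  220.8 264.2] xaxis yaw -0.245 F [-0.8  0.3 -0.3] M [ 0.4   0.16 -0.04] w 14.4
dxyz [  1.    0.8 -13.8] w [-0.02  0.01 -0.01] rows 0.33253230725840865 0.003531523830196154
```

```bash
python3 -m crank '[{"dx":-0.4,"dy":-1,"dz":0,"wx":0,"wy":0,"wz":0,"claw":1},{"dx":-0.4,"dy":-1,"dz":0,"wx":0,"wy":0,"wz":0,"claw":1}]'; python3 go.py 448.8 219.8 278 -0.245;  python3 -m crank '[{"dx":0,"dy":0,"dz":1,"wx":0,"wy":0,"wz":0,"claw":1},{"dx":0,"dy":0,"dz":2,"wx":0,"wy":0,"wz":0,"claw":1},{"dx":0,"dy":0,"dz":2,"wx":0,"wy":0,"wz":0,"claw":1}]'; python3 go.py 448.8 219.8 278 -0.245
```

```text
time_s: 14.27
eef_pos: [447.9, 221.7, 264.3]
tool_rot: [0.0, 0.992, -0.122, 0.0]
ft_force: [0.6, -0.4, -1.5]
width: 13.8
t 14.27 pos [447.9 221.7 264.3] xaxis yaw -0.245 F [ 0.6 -0.4 -1.5] M [-0.04  0.03  0.01] w 13.8
dxyz [  1.4   1.7 -13.7] w [ 0.01 -0.   -0.01] rows 0.3332918382894367 0.002433577178725287
time_s: 14.52
eef_pos: [447.8, 221.7, 262.1]
tool_rot: [0.0, 0.992, -0.122, -0.0]
ft_force: [0.5, -0.6, -0.7]
width: 14.4
t 14.52 pos [447.8 221.7 262.1] xaxis yaw -0.245 F [ 0.5 -0.6 -0.7] M [-0.    0.    0.03] w 14.4
dxyz [  1.4   1.6 -15.9] w [ 0.02  0.01 -0.01] rows 0.38564477835106054 0.0031908205134517356
```

```bash
python3 -m crank '[{"dx":0,"dy":0,"dz":1,"wx":0,"wy":0,"wz":0,"claw":1},{"dx":0,"dy":0,"dz":2,"wx":0,"wy":0,"wz":0,"claw":1},{"dx":0,"dy":0,"dz":2,"wx":0,"wy":0,"wz":0,"claw":1}]'; python3 go.py 448.8 219.8 278 -0.245;  python3 -m crank '[{"dx":0,"dy":0,"dz":1,"wx":0,"wy":0,"wz":0,"claw":1},{"dx":0,"dy":0,"dz":2,"wx":0,"wy":0,"wz":0,"claw":1},{"dx":0,"dy":0,"dz":2,"wx":0,"wy":0,"wz":0,"claw":1}]'; python3 go.py 448.8 219.8 278 -0.245
```

```text
time_s: 14.77
eef_pos: [447.8, 221.7, 260.1]
tool_rot: [0.0, 0.992, -0.122, -0.0]
ft_force: [-0.0, 0.3, -1.3]
width: 14.1
t 14.77 pos [447.8 221.7 260.1] xaxis yaw -0.245 F [-0.   0.3 -1.3] M [ 0.   -0.   -0.01] w 14.1
dxyz [  1.4   1.6 -17.9] w [ 0.01  0.01 -0.01] rows 0.4320036860331839 0.002393892338667683
time_s: 15.02
eef_pos: [447.8, 221.7, 258.1]
tool_rot: [0.0, 0.992, -0.122, -0.0]
ft_force: [0.4, -0.9, -1.9]
width: 14.6
t 15.02 pos [447.8 221.7 258.1] xaxis yaw -0.245 F [ 0.4 -0.9 -1.9] M [ 0.04 -0.    0.02] w 14.6
dxyz [  1.4   1.6 -19.9] w [ 0.01  0.01 -0.01] rows 0.4793548765915682 0.0025399855315509662
```

```bash
python3 -m crank '[{"dx":0,"dy":0,"dz":2,"wx":0,"wy":0,"wz":0,"claw":1},{"dx":0,"dy":0,"dz":4,"wx":0,"wy":0,"wz":0,"claw":1},{"dx":0,"dy":0,"dz":6,"wx":0,"wy":0,"wz":0,"claw":1},{"dx":0,"dy":0,"dz":6,"wx":0,"wy":0,"wz":0,"claw":1}]'; python3 go.py 448.8 219.8 278 -0.245
```

```text
time_s: 15.35
eef_pos: [447.7, 221.7, 251.8]
tool_rot: [0.0, 0.992, -0.122, -0.0]
ft_force: [-0.4, -0.3, -1.6]
width: 14.1
t 15.35 pos [447.7 221.7 251.8] xaxis yaw -0.245 F [-0.4 -0.3 -1.6] M [-0.   -0.02  0.04] w 14.1
dxyz [  1.5   1.5 -26.2] w [ 0.02  0.03 -0.01] rows 0.6297798460568865 0.00526434826229124
```

```bash
python3 -m crank '[{"dx":0,"dy":0,"dz":2,"wx":0,"wy":0,"wz":0,"claw":1},{"dx":0,"dy":0,"dz":5,"wx":0,"wy":0,"wz":0,"claw":1},{"dx":0,"dy":0,"dz":8,"wx":0,"wy":0,"wz":0,"claw":1},{"dx":0,"dy":0,"dz":10,"wx":0,"wy":0,"wz":0,"claw":1},{"dx":0,"dy":0,"dz":10,"wx":0,"wy":0,"wz":0,"claw":1}]'; python3 go.py 448.8 219.8 278 -0.245
```

```text
time_s: 15.77
eef_pos: [447.7, 221.6, 241.8]
tool_rot: [0.0, 0.992, -0.122, -0.0]
ft_force: [0.4, 0.2, 0.2]
width: 14.5
t 15.77 pos [447.7 221.6 241.8] xaxis yaw -0.245 F [0.4 0.2 0.2] M [-0.03  0.01  0.03] w 14.5
dxyz [  1.5   1.5 -36.2] w [ 0.03  0.03 -0.01] rows 0.8704916155156159 0.006101676853323157
```

```bash
python3 -m crank '[{"dx":0,"dy":0,"dz":2,"wx":0,"wy":0,"wz":0,"claw":1},{"dx":0,"dy":0,"dz":6,"wx":0,"wy":0,"wz":0,"claw":1},{"dx":0,"dy":0,"dz":10,"wx":0,"wy":0,"wz":0,"claw":1},{"dx":0,"dy":0,"dz":14,"wx":0,"wy":0,"wz":0,"claw":1},{"dx":0,"dy":0,"dz":14,"wx":0,"wy":0,"wz":0,"claw":1}]'; python3 go.py 448.8 219.8 278 -0.245; python3 -m crank '[{"dx":0,"dy":0,"dz":2,"wx":0,"wy":0,"wz":0,"claw":1},{"dx":0,"dy":0,"dz":6,"wx":0,"wy":0,"wz":0,"claw":1},{"dx":0,"dy":0,"dz":10,"wx":0,"wy":0,"wz":0,"claw":1},{"dx":0,"dy":0,"dz":14,"wx":0,"wy":0,"wz":0,"claw":1},{"dx":0,"dy":0,"dz":14,"wx":0,"wy":0,"wz":0,"claw":1}]'; python3 go.py 448.8 219.8 278 -0.245
```

```text
time_s: 16.18
eef_pos: [447.5, 221.6, 227.4]
tool_rot: [0.0, 0.992, -0.122, -0.001]
ft_force: [-0.7, -1.0, -0.5]
width: 14.4
t 16.18 pos [447.5 221.6 227.4] xaxis yaw -0.245 F [-0.7 -1.  -0.5] M [ 0.02 -0.01  0.  ] w 14.4
dxyz [  1.6   1.4 -50.6] w [ 0.04  0.05 -0.01] rows 1.2154776489392214 0.009728977176215736
time_s: 16.6
eef_pos: [447.6, 221.6, 213.4]
tool_rot: [0.0, 0.992, -0.122, -0.0]
ft_force: [-0.2, -0.2, -0.5]
width: 14.4
t 16.6 pos [447.6 221.6 213.4] xaxis yaw -0.245 F [-0.2 -0.2 -0.5] M [-0.01 -0.01  0.04] w 14.4
dxyz [  1.6   1.5 -64.6] w [ 0.04  0.04 -0.01] rows 1.5496711548581743 0.008467105800981332
```

```bash
python3 -m crank '[{"dx":0,"dy":0,"dz":2,"wx":0,"wy":0,"wz":0,"claw":1},{"dx":0,"dy":0,"dz":6,"wx":0,"wy":0,"wz":0,"claw":1},{"dx":0,"dy":0,"dz":10,"wx":0,"wy":0,"wz":0,"claw":1},{"dx":0,"dy":0,"dz":14,"wx":0,"wy":0,"wz":0,"claw":1},{"dx":0,"dy":0,"dz":14,"wx":0,"wy":0,"wz":0,"claw":1},{"dx":0,"dy":0,"dz":14,"wx":0,"wy":0,"wz":0,"claw":1},{"dx":0,"dy":0,"dz":14,"wx":0,"wy":0,"wz":0,"claw":1},{"dx":0,"dy":0,"dz":14,"wx":0,"wy":0,"wz":0,"claw":1}]'; python3 go.py 448.8 219.8 278 -0.245; python3 look.py j 60; cp pics/j_side.png pics/j_side2.png; python3 - <<'E'
from h import *
p=pickle.load(open("side_j.pkl","rb")); cv2.imwrite("pics/k.png",cv2.resize(p["image"],(800,600)))
E
```

```text
time_s: 17.27
eef_pos: [447.9, 221.9, 201.3]
tool_rot: [-0.001, 0.992, -0.122, 0.001]
ft_force: [-3.9, -0.7, 11.4]
width: 14.5
t 17.27 pos [447.9 221.9 201.3] xaxis yaw -0.245 F [-3.9 -0.7 11.4] M [-0.24  1.01 -0.08] w 14.5
dxyz [  1.4   1.7 -76.7] w [-0.07 -0.06 -0.01] rows 1.8392518467045476 0.012079396236245148
side 193 67 4.666666666666667
top 104 181 4.666666666666667
```

View pics/k.png

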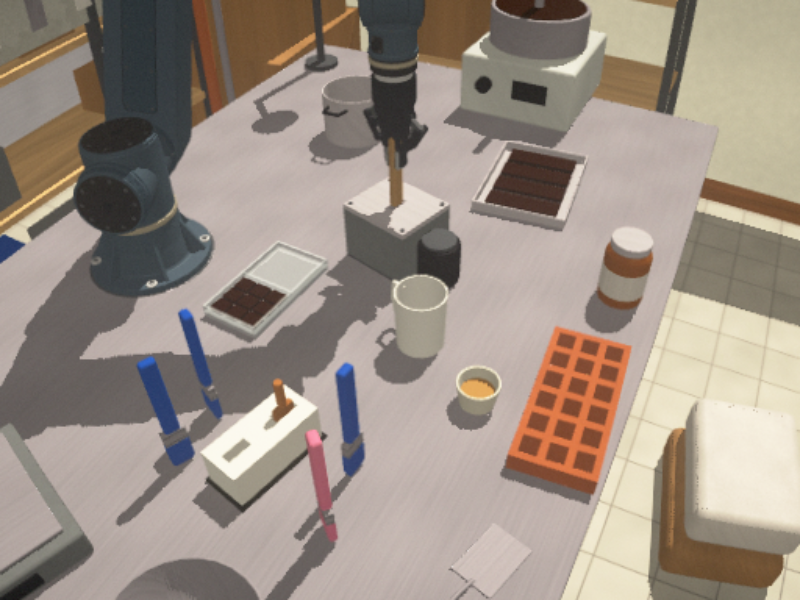

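View pics/j_side.png

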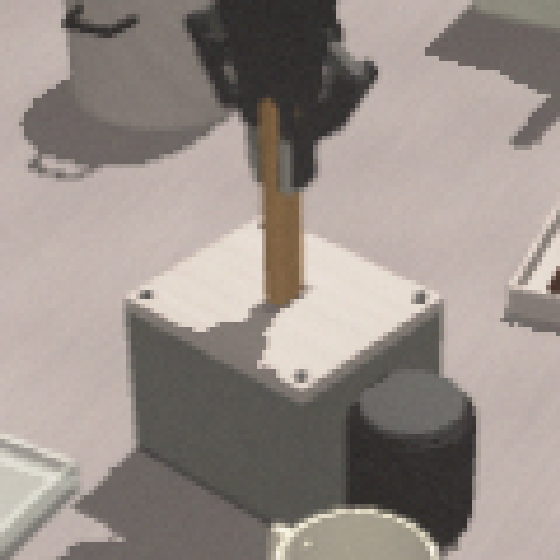

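```bash
python3 -m crank '[{"dx":0,"dy":0,"dz":-4,"wx":0,"wy":0,"wz":0,"claw":1},{"dx":0,"dy":0,"dz":-7,"wx":0,"wy":0,"wz":0,"claw":1},{"dx":0,"dy":0,"dz":-7,"wx":0,"wy":0,"wz":0,"claw":1},{"dx":0,"dy":0,"dz":-7,"wx":0,"wy":0,"wz":0,"claw":1},{"dx":0,"dy":0,"dz":-7,"wx":0,"wy":0,"wz":0,"claw":1},{"dx":0,"dy":0,"dz":-7,"wx":0,"wy":0,"wz":0,"claw":1}]'; python3 go.py 447.7 221.6 206 -0.245; python3 look.py l 25; python3 - <<'E'
from ov import *
S=pickle.load(open("side_l.pkl","rb"))
for n in ("top","side"):
    p=pickle.load(open(f"{n}_l.pkl","rb"))
    for t in ("paddle_mid","ramekin","beaker_floor"): print(n,t,[(np.round(d["point"],1).tolist(),round(d["score"],2)) for d in viewer.landmark_of(t,p)][:2])
E
```

```text
time_s: 17.87
eef_pos: [447.9, 221.8, 207.1]
tool_rot: [-0.0, 0.992, -0.122, -0.0]
ft_force: [-1.0, -0.0, -1.4]
width: 14.2
t 17.87 pos [447.9 221.8 207.1] xaxis yaw -0.245 F [-1.  -0.  -1.4] M [0.1  0.09 0.  ] w 14.2
dxyz [-0.1  0.2  1.1] w [ 0.    0.01 -0.01] rows 0.027277754908958028 0.0018974284767389123
side 228 102 11.2
top 139 216 11.2
top paddle_mid [([339.3, 222.5], 0.55)]
top ramekin [([267.0, 146.6], 0.75)]
top beaker_floor [([237.1, 193.2], 0.78)]
side paddle_mid [([179.1, 260.3], 0.72), ([267.5, 214.9], 0.49)]
side ramekin [([305.0, 254.3], 0.78)]
side beaker_floor [([267.5, 215.4], 0.75)]
```

View pics/l_side.png

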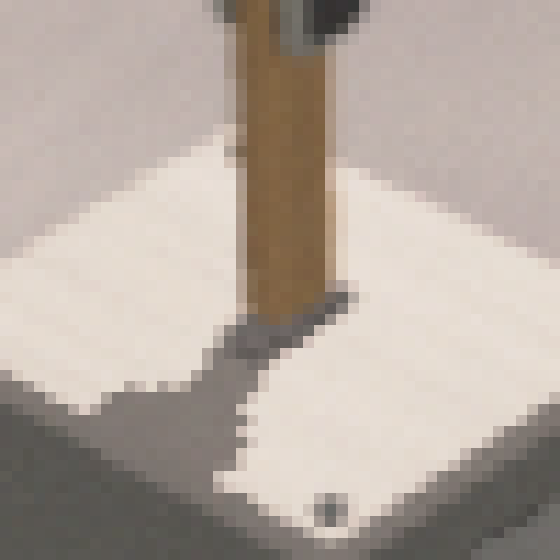

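View pics/l_top.png

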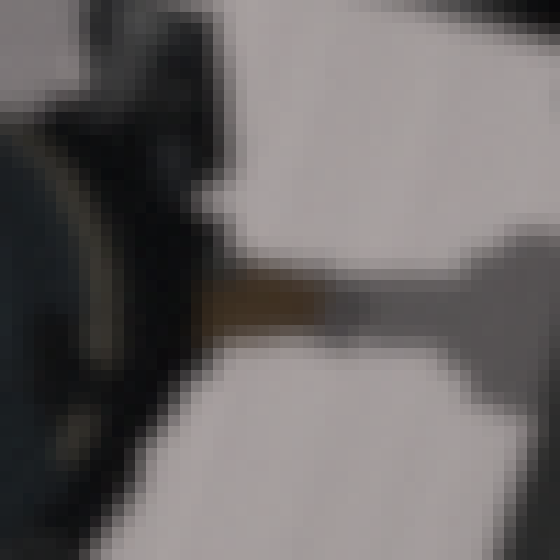

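```bash
python3 - <<'E'
from h import *
s=arm.get_state(); print(np.round(s["joint_vel"],3),s["ft_force"]); print(arm.job_done())
E
```

```text
[ 0.     0.001  0.     0.001  0.    -0.   ] [ 0.92505016 -0.35684518 -1.81235079]
the job is handed in; nothing more can be done
None
```

The job is handed in at about 18 s of the 59 s allowed; no verdict was reported.

I took the wooden brush (not the blue or pink ones) from the caddy's right pocket and ran it down, up, down and up in the beaker. Then I pushed it through the slot, using the measured forces to correct the last 2–3 mm of alignment.

**Last checks**
- **Brush:** it is gripped at 60 N, with the tool pointing straight down. The joints were still and the side forces about 1 N. The tip is about 69 mm below the plate, with only a few millimetres of ferrule showing above the slot.
- **Other objects:** the beaker stands upright in the last picture. The networks put the paddle, ramekin and beaker within about 2 pixels of where they started.

**What disagreed or was not confirmed**
- **Cameras:** the top and side cameras differed by about 4 mm on where the slot is. The forces during insertion settled it at roughly x = 448, y = 222 mm.
- **Handle against the plate:** at about 75 mm depth the end of the handle met the plate with 11 N. The handle is listed as 15 mm thick and the slot as 14 mm, although the task says it fits. I backed off 6 mm and the force went away.
- **Beaker bottom:** I never felt the brush touch it. From the arm's readings, I estimate the tip was 1–4 mm above it both times, or up to about 7 mm if the brush sat slightly higher in the grip. Both are within the 14 mm limit.

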